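Stand the tipped tin back in its lane

TASK

One tin has tipped over on the bench. Stand it upright on the cork mat and let go of it so that it stands there alone for a second to blot its foot, then take it again by its cap and set it upright in the empty place of the steel lane, between its neighbours. Set it down gently both times, never letting it fall, do not knock over or shift the tins in the lane, and leave the other things on the bench alone.

Things in the scene. Friction and masses are not known exactly. Their poses are not given: they have to be found in the camera images.
- fallen: the tipped aluminium tin with a narrower black screw cap. Body 55 mm diameter and 98 mm long, cap 34 mm diameter on the next 40 mm, 138 mm in all, about 0.25 kg. Origin: centre of its underside; +z runs along its axis to the cap. It lies on its side with its cap pointing roughly away from the robot and can roll.
- mat: square cork blotting mat fixed to the bench, 120 x 120 mm, 4 mm thick. Origin: centre of its underside, on the bench.
- lane: fixed sheet-steel channel, 320 mm long (its x) and 72 mm wide (its y) outside, 66 mm wide inside, floor 4 mm thick, walls 34 mm high. Origin: centre of its underside. It has five places at 62 mm pitch along its x, at -124, -62, 0, 62 and 124 mm; four hold tins and one is empty.
- mark: round dark foot mark 55 mm wide on the lane's floor: the empty place, with a tin either side. Origin at its centre, on the lane's floor (4 mm above the bench).
- tin1: aluminium tin with a narrower black screw cap, same as the others (55 mm diameter, 138 mm high), standing in the lane; origin: centre of its underside, +z up to its cap.
- tin2: aluminium tin with a narrower black screw cap, same as the others (55 mm diameter, 138 mm high), standing in the lane; origin: centre of its underside, +z up to its cap.
- tin3: aluminium tin with a narrower black screw cap, same as the others (55 mm diameter, 138 mm high), standing in the lane; origin: centre of its underside, +z up to its cap.
- tin4: aluminium tin with a narrower black screw cap, same as the others (55 mm diameter, 138 mm high), standing in the lane; origin: centre of its underside, +z up to its cap.
- cup: bystander, leave alone: white mixing cup, 72 mm wide, 75 mm high. Origin: middle of its underside.
- block: bystander, leave alone: hand sanding block, 70 x 45 x 38 mm. Origin: middle of its underside.
- tape: bystander, leave alone: roll of masking tape lying flat, 90 mm wide, 25 mm high. Origin: middle of its underside.
- jar: bystander, leave alone: filler jar, 84 mm wide, 100 mm high. Origin: middle of its underside.
- knife: bystander, leave alone: filler spatula lying flat. Origin: under its middle.
- sander: bystander, leave alone: palm sander standing on its 124 mm pad, 119 mm high. Origin: middle of its underside.
- discs: bystander, leave alone: stack of sanding discs, 125 mm wide, 16 mm high. Origin: middle of its underside.
There are look-alikes about, which are no part of the job. What is shaped like the tin4 but purple is not meant. Of the things that look like the mat, the smaller one is meant.

How it is judged:
On the way:
1. the tin stands upright on the cork mat, untouched by the robot (angle between fallen's own z axis and vertical below 0.08 rad and horizontal distance between fallen and mat below 0.055 m and height (world z) of fallen below 0.008 m and contact force between fallen and mat above 0.5 N and contact force between fallen and the arm below 0.05 N and contact force between fallen and the fingers below 0.05 N and linear speed of fallen below 0.03 m/s), for 0.5 s.
At the end, for the whole second after the job is handed in: The tin stands upright (within 0.08 rad) and at rest on the lane's floor in the empty place (within 12 mm of the mark), and the four neighbours stand upright (within 0.08 rad) within 20 mm of where they stood (angle between each of fallen, tin1, tin2, tin3, tin4's own z axis and vertical below 0.08 rad and horizontal distance between fallen and mark below 0.012 m and height (world z) of fallen below 0.008 m and linear speed of fallen below 0.02 m/s and distance of each of tin1, tin2, tin3, tin4 from where it was at the start of the episode below 0.02 m); the robot touches nothing.
It fails at once if a tin of the lane is tipped over (more than 0.35 rad) (angle between any of tin1, tin2, tin3, tin4's own z axis and vertical above 0.35 rad).
It fails at once if the tin is let fall (faster than 0.4 m/s with no finger on it: a drop of about 10 mm, or toppling over) (linear speed of fallen above 0.4 m/s and contact force between fallen and the fingers below 0.05 N).
It fails at once if the tin is rammed down (over 80 N on the mat, the lane or its tins) (contact force between fallen and mat above 80 N or contact force between fallen and lane above 80 N or contact force between fallen and tin1 above 80 N or contact force between fallen and tin2 above 80 N or contact force between fallen and tin3 above 80 N or contact force between fallen and tin4 above 80 N).
It fails at once if a bystander is moved by more than 30 mm (distance of any of cup, block, tape, jar, knife, sander, discs from where it was at the start of the episode above 0.03 m).
It also fails if it takes over 64 s, if anything falls off the work surface, if the arm or the gripper's body presses on something with over 40 N, if the wrist force passes 120 N, or if a joint passes its speed limit or range.

ROBOT

A 7-joint arm with a two-finger parallel gripper is mounted at the origin on the work surface. World frame = base frame: x ahead of the robot, y to its left, z up, the work surface at z = 0. Lengths are in m, angles in rad, forces in N, time in s.
With the tool pointing down it reaches from about 0.425 to 0.925 m from the base axis. Payload 6.8 kg.
Tool frame: the origin (TCP) lies midway between the tips of the shut fingers; the grasp point (between the pads) lies 19 mm behind it; z points along the fingers, y is the line along which they close (so a half turn about z gives the same grasp; the last joint's range is limited). The gripper opens to 85 mm and grips with 20 to 120 N. Pads are 22 mm wide; open, the fingers measure 114 mm over their backs; the gripper's body (76 mm by 85 mm) begins 54 mm behind the grasp point. The pads swing forward as they close: fully open they stand 13 mm farther back than shut.
Start: joints at [-1.226, 0.477, 0.022, 1.555, -0.011, 1.109, -0.083], TCP at [0.295, 0.607, 0.231] pointing down, gripper open.
Joint ranges: [-2.96, 2.96], [-0.34, 2.1], [-1.41, 1.46], [0.24, 2.44], [-1.37, 4.51], [0.17, 1.92], [-2.96, 2.96]. Speed limits (rad/s): [2.39, 2.39, 3.14, 3.14, 3.14, 3.14, 3.14].

INTERFACE

Orientations are given as [roll, pitch, yaw] about the fixed x, y, z axes, in that order (R = Rz(yaw) Ry(pitch) Rx(roll)).
In Python, from station import get_state, optics, job gives the robot as it stands. The module is installed in compiled form; this text tells all that it offers.
- The arm moves only by the tool jog_arm, never from a script. Its argument "moves" is a list of rows, each a list of 5 numbers: the shift along the tool's x, y, z in cm, then the turn about the tool's z in rad, then the finger opening in cm, from 0 to 8.54. In form: [[tx, ty, tz, turn, hand], ...]. A call has 1 to 5 rows; each row is the pose to reach, as a shift and turn from the pose commanded when the call began, along the tool's axes at that moment; what a row does not reach only later rows make up. A row lasts 1/8 s, in which the tool goes at most 62.5 mm and 10.7 degrees, less where a joint would pass 70% of its speed; a pose out of reach is approached as far as the arm can. A call with a gripper value outside its range is refused whole. The fingers move at their own pace and stop on an object; "squeeze" is the grip in N (left out, the last holds). Time passes only in rows, so rows that repeat a pose let the fingers close. It gives the time, the measured TCP pose, the force, the opening and the grip force at its end, in the units of the state.
- get_state(): the state, without advancing time (a new reading comes with each control period).
- optics.capture(name): name is "side" or "top"; returns a dict with "image" (420x560x3 uint8, blue, green, red), "fx", "fy", "cx", "cy" (pixels), "k1" (the pictures are not rectified: a ray, as slopes to the right and down, at radius r is drawn at 1 + k1 r^2 times it, then the intrinsics apply), "xyz" and "attitude" of the camera in the world. Camera axes: x right, y down, z forward; pixel columns grow to the right and rows downward; lengths in m; the calibration is good to about 2 mm. A picture is of the moment at which its call begins. There is no depth.
- job.sign_off(): hands the job in; it is judged then, once.
The state is a dict: "clock": time; "qpos": joint angles; "qvel": joint speeds; "joint_torque": joint torques, N m; "tcp_pos": TCP position; "tcp_rot": TCP orientation; "wrist_force": force on the tool from outside, world axes, zero at the start; "wrist_torque": the same for the moment, N m; "gripper_width": opening from 0.0 (shut) to 1.0 (fully open); "grasp_force": force on a finger pad.
Only numpy, scipy, OpenCV 4.12 (cv2) and the standard library are available. Lean on these libraries where they do the work, as an engineer would, in place of code of your own. Each camera call takes 0.05 s, during which the arm holds its last target. There are 200 camera calls.

## Working session

There is one attempt and no reset: what is moved stays moved. The work goes in short steps, Python scripts to look and compute and a tool call to move; the robot and the scene stay as the last step left them, time stands still between calls to the robot, and variables do not carry over. Pictures are saved under pics/ and viewed, at most 10 in all, crops included, and the job is handed in when it is done.

Besides the shell and the picture viewer there is one more tool, called after "Emit:" as name(argument=value, ...) on one line, values as JSON. jog_arm: Moves the arm, as the interface text tells. Its arguments: {"type":"object","properties":{"moves":{"type":"array","items":{"type":"array","items":{"type":"number"}}},"squeeze":{"type":"number"}},"required":["moves"]}

```bash
mkdir -p pics; python3 - <<'E'
from station import get_state, optics
import cv2
print(get_state())
for n in("side","top"):
    c=optics.capture(n); cv2.imwrite(f"pics/{n}0.png",c["image"]); c.pop("image"); print(c)
E
```

```text
{'clock': 0.0, 'qpos': array([-1.226091  ,  0.47780516,  0.02235908,  1.55640881, -0.01150698,
        1.10928204, -0.08310188]), 'qvel': array([-0.0003813 ,  0.00213032,  0.00051685,  0.00141696,  0.00062061,
        0.001194  , -0.00022981]), 'joint_torque': array([-8.02573668e-04, -5.96437633e+01,  1.60711281e+00, -2.81211591e+01,
        1.23352601e-02,  9.23705811e-03,  3.06086326e-05]), 'tcp_pos': array([0.29507896, 0.6064587 , 0.23034069]), 'tcp_rot': array([-3.13982280e+00,  1.34144023e-04,  2.68878730e+00]), 'wrist_force': array([-0.51325923,  0.23350268,  0.05986441]), 'wrist_torque': array([0.02423201, 0.00085816, 0.04774597]), 'grasp_force': 0.0, 'gripper_width': 1.0018999114508336}
{'fx': 546.8194113845318, 'fy': 546.8194113845318, 'cx': 281.98874809998387, 'cy': 205.58468064379466, 'k1': -0.004034931915916286, 'xyz': array([ 0.36382417, -0.97743261,  1.25551601]), 'attitude': array([-2.43978629,  0.0133565 , -0.17171835])}
{'fx': 416.96263696264936, 'fy': 416.96263696264936, 'cx': 279.2328812425068, 'cy': 216.7042382172771, 'k1': -0.07429585141129165, 'xyz': array([0.28739885, 0.01846803, 1.11895473]), 'attitude': array([-2.94061823, -0.00360976, -1.52187845])}
```

View pics/top0.png

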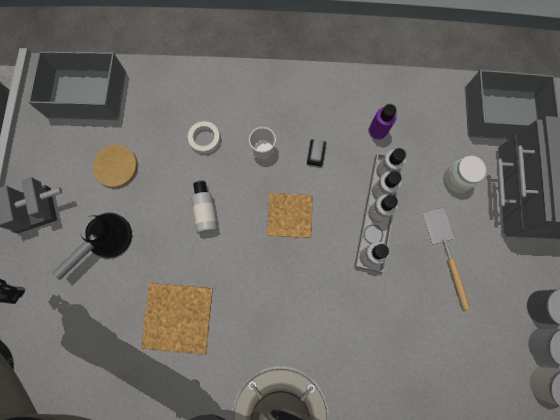

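View pics/side0.png

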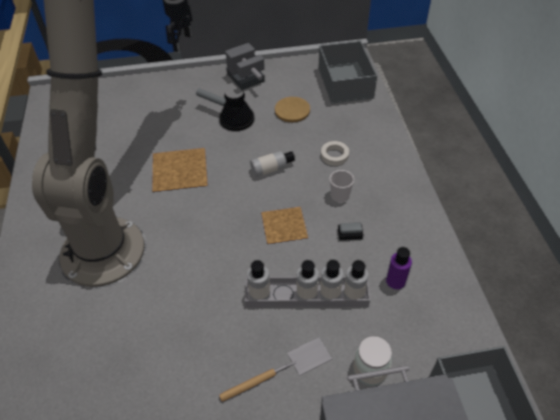

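The top picture (up = +x, left = +y) shows the fallen tin at about (204,207) with its cap at (200,187). The small mat is at (290,215), the lane runs from (390,155) to (370,270), and the empty mark is at (373,234). The larger mat at (178,318) and the purple tin are decoys. Next I'll enlarge crops for accurate pixels.

```bash
cat > h.py <<'E'
import numpy as np, cv2
from scipy.spatial.transform import Rotation as R
from station import get_state, optics
def cam(n):
    c=optics.capture(n); c["R"]=R.from_euler("xyz",c["attitude"]).as_matrix()
    c["K"]=np.array([[c["fx"],0,c["cx"]],[0,c["fy"],c["cy"]],[0,0,1.]]); c["d"]=np.array([c["k1"],0,0,0,0]); return c
def ray2z(c,u,v,z):
    p=cv2.undistortPoints(np.array([[[u,v]]],float),c["K"],c["d"])[0,0]
    d=c["R"]@np.array([*p,1]); return c["xyz"]+d*(z-c["xyz"][2])/d[2]
def proj(c,P):
    q=(np.atleast_2d(P)-c["xyz"])@c["R"]
    return cv2.projectPoints(q,np.zeros(3),np.zeros(3),c["K"],c["d"])[0][:,0]
def crop(c,u0,v0,w,h,s):
    im=cv2.resize(c["image"][v0:v0+h,u0:u0+w],None,fx=s,fy=s,interpolation=cv2.INTER_CUBIC)
    for k in range(0,w,10): cv2.putText(im,str(u0+k),(k*s,8),0,.3,(0,255,255),1); im[:4 ,k*s]=255; im[::6,k*s]=(0,200,200)
    for k in range(0,h,10): cv2.putText(im,str(v0+k),(0,k*s+4),0,.3,(0,255,255),1); im[k*s,::6]=(0,200,200)
    return im
E
python3 - <<'E'
from h import *
t=cam("top");s=cam("side")
a=crop(t,180,170,50,75,7);b=crop(t,350,225,50,50,8)
o=np.zeros((600,800,3),np.uint8);o[:525,:350]=a;o[:400,390:790]=b
cv2.imwrite("pics/c1.png",o)
a=crop(s,240,140,65,40,6);b=crop(s,235,255,145,55,5)
o=np.zeros((540,800,3),np.uint8);o[:240,:390]=a;o[250:525,:725]=b
cv2.imwrite("pics/c2.png",o)
# mat corners rough by colour
for n,c,(u0,v0,w,h) in(("top",t,(260,185,60,60)),("side",s,(255,200,60,50))):
    hsv=cv2.cvtColor(c["image"][v0:v0+h,u0:u0+w],cv2.COLOR_BGR2HSV)
    m=(hsv[...,1]>90).astype(np.uint8); M=cv2.moments(m,True)
    print(n,M["m00"],ray2z(c,u0+M["m10"]/M["m00"],v0+M["m01"]/M["m00"],.004))
    r=cv2.minAreaRect(cv2.findNonZero(m)); print([ray2z(c,u0+p[0],v0+p[1],.004)[:2].round(3) for p in cv2.boxPoints(r)])
E
```

```text
top 1839.0 [ 0.52015362 -0.00173135  0.004     ]
[array([0.462, 0.058]), array([0.581, 0.058]), array([ 0.58 , -0.063]), array([ 0.461, -0.06 ])]
side 1250.0 [ 0.52068954 -0.00541464  0.004     ]
[array([0.464, 0.054]), array([0.587, 0.055]), array([ 0.577, -0.062]), array([ 0.46 , -0.062])]
```

View pics/c1.png

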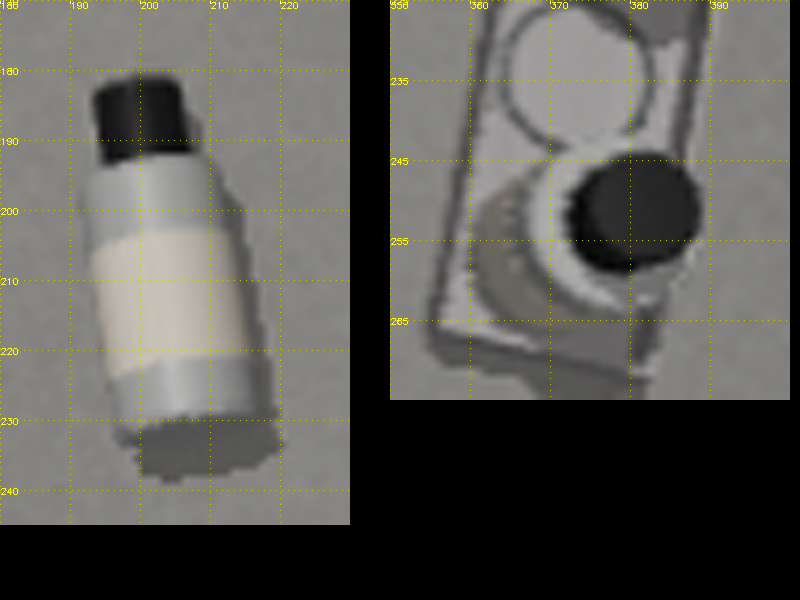

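View pics/c2.png

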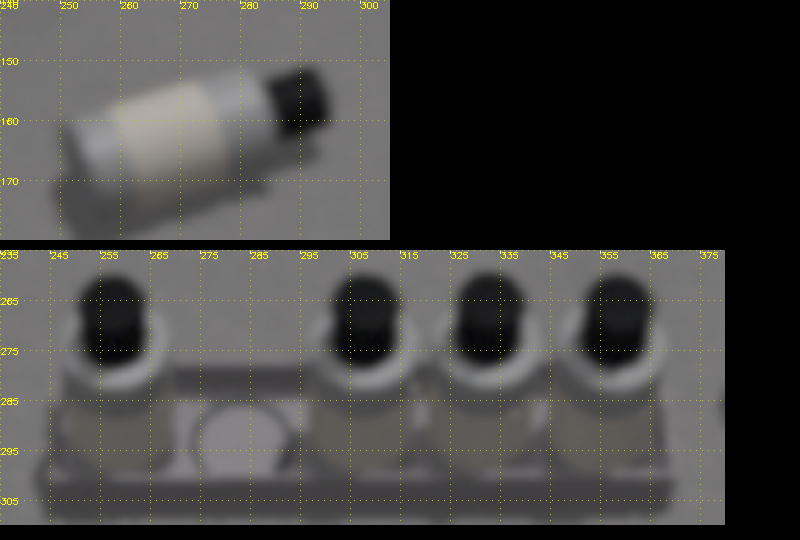

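The crops give these readings. Top view: tin foot centre near (206.8,229), cap end (199.2,181.5), mark centre (373,234.2). Side view: mark centre near (281.7,293), tin foot near (252,168), cap end near (293,157).

```bash
python3 - <<'E'
from h import *
t=cam("top");s=cam("side")
h=.0275
for n,c,f,k in(("top",t,(206.3,229.),(198.7,181.3)),("side",s,(252,167),(292.5,156.5))):
    a=ray2z(c,*f,h);b=ray2z(c,*k,h);print(n,a.round(4),b.round(4),np.linalg.norm(b-a),np.arctan2(*(b-a)[1::-1]))
sh=[ray2z(t,u,v,h).round(4) for u,v in((192,183),(205,181),(194.5,192.8),(207,191),(192.5,193),(208,191.5))];print(sh)
print("mark",ray2z(t,372.5,233.7,.004),ray2z(s,281.2,292.5,.004))
# tin caps tops z=.138
for u,v in((384,249.5),): print("cap top",ray2z(t,u,v,.138))
# lane corners
print([ray2z(t,u,v,z).round(4) for u,v,z in((355,266,.034),(383,270,.034),(376,155,.034),(404,157,.034))])
for p in((256.5,),(306.5,),(331.5,),(357,)): print(ray2z(s,p[0],268,.138).round(4))
st=get_state();print(st["clock"],st["tcp_pos"])
E
```

```text
top [0.4667 0.2175 0.0275] [0.5972 0.2495 0.0275] 0.1342882669889291 0.24004013232340576
side [0.4598 0.2213 0.0275] [0.5929 0.2437 0.0275] 0.13501237849592881 0.16699230010965693
[array([0.5915, 0.2674, 0.0275]), array([0.5988, 0.2323, 0.0275]), array([0.5643, 0.258 , 0.0275]), array([0.571 , 0.2244, 0.0275]), array([0.5635, 0.2634, 0.0275]), array([0.5697, 0.2216, 0.0275])]
mark [ 0.47995005 -0.23004484  0.004     ] [ 0.47471694 -0.22798041  0.004     ]
cap top [ 0.42006516 -0.22795962  0.138     ]
[array([ 0.3873, -0.1781,  0.034 ]), array([ 0.3802, -0.2516,  0.034 ]), array([ 0.695 , -0.2326,  0.034 ]), array([ 0.6936, -0.3106,  0.034 ])]
[ 0.4152 -0.2293  0.138 ]
[ 0.5353 -0.2513  0.138 ]
[ 0.5952 -0.2622  0.138 ]
[ 0.6562 -0.2734  0.138 ]
0.3 [0.29521196 0.60683194 0.23098275]
```

```bash
cat >> h.py <<'E'
def tinpts(o,ax):
    ax=np.array(ax,float);ax/=np.linalg.norm(ax);e1=np.cross(ax,[0.3,.5,.8] if abs(ax[2])<.9 else [1,0,0]);e1/=np.linalg.norm(e1);e2=np.cross(ax,e1)
    th=np.linspace(0,2*np.pi,60)
    ring=lambda r,h:np.array(o)+h*ax+r*(np.cos(th)[:,None]*e1+np.sin(th)[:,None]*e2)
    return [ring(.0275,0),ring(.0275,.098),ring(.017,.098),ring(.017,.138)]
def draw(c,rings,u0,v0,w,h,s):
    im=cv2.resize(c["image"][v0:v0+h,u0:u0+w],None,fx=s,fy=s,interpolation=cv2.INTER_CUBIC)
    for r,col in rings: cv2.polylines(im,[np.int32(((proj(c,r)+.5)-[u0,v0])*s)],True,col,1)
    return im
E
cat > ov.py <<'E'
from h import *
t=cam("top");s=cam("side")
y=.225;F=[(r,(0,0,255)) for r in tinpts((.464,.2190,.0275),(np.cos(y),np.sin(y),0))]
L=np.array([.478,-.229]);a=-.18;d=np.array([np.cos(a),np.sin(a)])
G=[(r,(0,255,0)) for k in(-1,1,2,3) for i,r in enumerate(tinpts((*(L+.062*k*d),.004),(0,0,1))) if i in(1,3)]
G.append((tinpts((*L,.004),(0,0,1))[0],(0,0,255)))
C=L+.062*d;n=np.array([-d[1],d[0]])
G.append((np.array([[*(C+.16*i*d+.036*j*n),.034] for i,j in((1,1),(1,-1),(-1,-1),(-1,1))]),(255,100,0)))
o=np.zeros((600,800,3),np.uint8)
def put(x,y,im):o[y:y+im.shape[0],x:x+im.shape[1]]=im
put(0,0,draw(t,F,180,170,50,75,4));put(210,0,draw(s,F,240,140,65,45,5));put(545,0,draw(t,G,345,140,63,140,4))
put(0,310,draw(s,G,240,255,135,55,4))
cv2.imwrite("pics/ov1.png",o)
E
python3 ov.py
```

```text
(no output)
```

View pics/ov1.png

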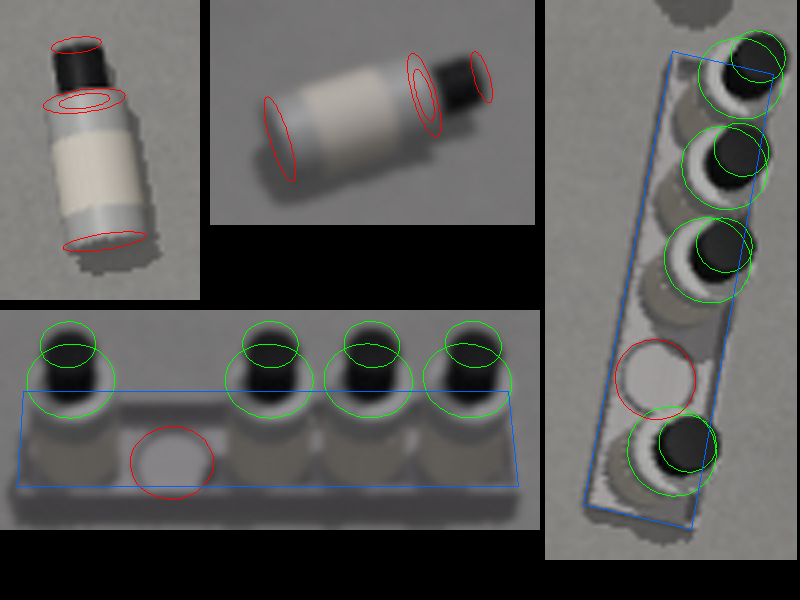

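Overlay: the model nearly fits. The fallen tin needs about 2 mm less y at its cap (yaw about 0.21), and the lane and mark fit within about 2 mm. Mark is (0.478,-0.230), lane yaw -0.18, mat (0.520,-0.003). Now I'll move over the cap.

Emit:
jog_arm(moves=[[-42, -19.8, 10, -0.66, 8.5], [-42, -19.8, 10, -0.66, 8.5], [-42, -19.8, 10, -0.66, 8.5], [-42, -19.8, 10, -0.66, 8.5], [-42, -19.8, 10, -0.66, 8.5]], squeeze=20)

```text
clock: 1.02
tcp_pos: [0.488, 0.3674, 0.1654]
tcp_rot: [3.141, 0.001, -2.933]
wrist_force: [0.6, 0.5, 0.3]
gripper_width: 0.997
grasp_force: 0.0
```

```bash
cat > go.py <<'E'
import sys
from h import *
# args x y z yaw -> tool move (cm, rad); also re-usable for measuring
s=get_state();p=s["tcp_pos"];r=R.from_euler("xyz",s["tcp_rot"]);M=r.as_matrix()
x,y,z,w=map(float,sys.argv[1:5])
yaw=s["tcp_rot"][2];d=(np.array([x,y,z])-p)@M*100
print("clk",s["clock"],"tcp",p.round(4),s["tcp_rot"].round(4),"F",s["wrist_force"].round(1),"w",s["gripper_width"],"g",s["grasp_force"])
print("move",d.round(2),"turn",-((w-yaw+np.pi)%(2*np.pi)-np.pi))
E
python3 go.py .5863 .245 .12 3.352
```

```text
clk 1.025 tcp [0.488  0.3674 0.1654] [ 3.1411e+00  6.0000e-04 -2.9334e+00] F [0.6 0.5 0.3] w 0.9965165590503331 g 0.0
move [ -7.08 -14.01   4.54] turn -0.002177557302502464
```

Emit:
jog_arm(moves=[[-7.1, -14, 4.5, 0, 8.5], [-7.1, -14, 4.5, 0, 8.5], [-7.1, -14, 4.5, 0, 8.5], [-7.1, -14, 4.5, 0, 8.5], [-7.1, -14, 4.5, 0, 8.5]])

```text
clock: 1.65
tcp_pos: [0.5847, 0.2475, 0.1206]
tcp_rot: [3.141, -0.0, -2.934]
wrist_force: [0.4, 0.2, -0.7]
gripper_width: 0.995
grasp_force: 0.0
```

```bash
python3 go.py .5863 .245 .010 3.352; python3 - <<'E'
from h import *
t=cam("top");cv2.imwrite("pics/t2.png",np.hstack([crop(t,160,140,80,110,5),crop(cam("side"),230,110,80,110,5)]))
E
```

```text
clk 1.65 tcp [0.5847 0.2475 0.1206] [ 3.1407e+00 -1.0000e-04 -2.9339e+00] F [ 0.4  0.2 -0.7] w 0.9949367852338902 g 0.0
move [-0.11 -0.29 11.06] turn -0.0026718403841829996
```

View pics/t2.png

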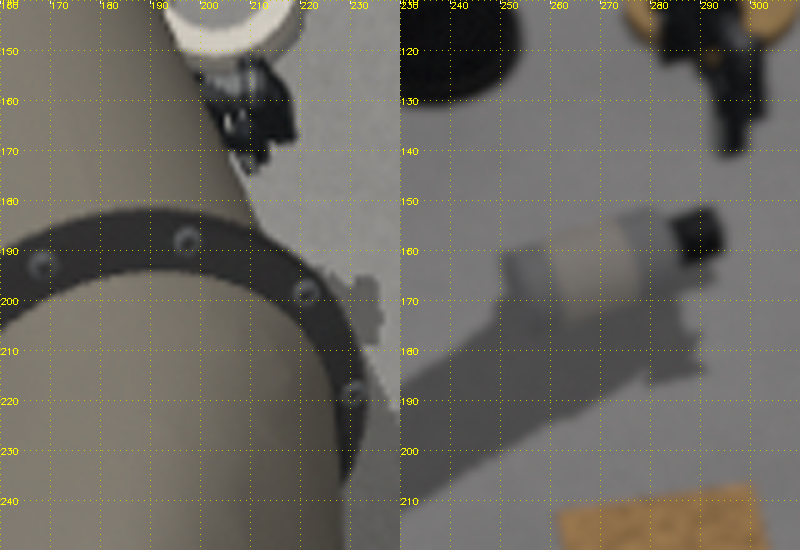

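The side view shows the fingers directly above the cap, cap at about (288,157). The arm hides the top view. I'll descend and close gently.

Emit:
jog_arm(moves=[[-0.1, -0.25, 4, 0, 8.5], [-0.1, -0.25, 8, 0, 8.5], [-0.1, -0.25, 10, 0, 8.5], [-0.1, -0.25, 11.3, 0, 8.5], [-0.1, -0.25, 11.3, 0, 8.5]])

```text
clock: 2.38
tcp_pos: [0.5864, 0.2447, 0.0074]
tcp_rot: [3.142, -0.0, -2.934]
wrist_force: [-0.7, 0.5, 0.5]
gripper_width: 0.997
grasp_force: 0.0
```

```bash
python3 go.py .5863 .245 .008 3.352
```

```text
clk 2.375 tcp [0.5864 0.2447 0.0074] [ 3.1416e+00 -3.0000e-04 -2.9338e+00] F [-0.7  0.5  0.5] w 0.9969224702074614 g 0.0
move [ 0.01  0.03 -0.06] turn -0.002615506479596519
```

Emit:
jog_arm(moves=[[0, 0, 0, 0, 6], [0, 0, 0, 0, 5], [0, 0, 0, 0, 4], [0, 0, 0, 0, 3.5], [0, 0, 0, 0, 3]])

```text
clock: 3.0
tcp_pos: [0.5867, 0.2442, 0.0078]
tcp_rot: [-3.142, 0.0, -2.935]
wrist_force: [0.0, -0.6, 2.6]
gripper_width: 0.393
grasp_force: 20.6
```

Emit:
jog_arm(moves=[[0, 0, 0, 0, 2.8], [0, 0, 0, 0, 2.8], [0, 0, 0, 0, 2.8]])

```text
clock: 3.38
tcp_pos: [0.5868, 0.2443, 0.0077]
tcp_rot: [3.142, 0.0, -2.934]
wrist_force: [0.1, -0.6, 3.0]
gripper_width: 0.391
grasp_force: 20.6
```

The grip is on the cap at 33.4 mm. Now I'll tip it up along an arc about its foot edge.

Emit:
jog_arm(moves=[[0.6, 0, -1.9, 0, 2.8], [1.5, 0, -3.7, 0, 2.8], [2.6, 0, -5.4, 0, 2.8], [4, 0, -6.8, 0, 2.8], [4, 0, -6.8, 0, 2.8]])

```text
clock: 4.0
tcp_pos: [0.5469, 0.2364, 0.0774]
tcp_rot: [3.141, 0.002, -2.934]
wrist_force: [-0.3, 0.7, -3.1]
gripper_width: 0.388
grasp_force: 20.9
```

```bash
python3 - <<'E'
from h import *
cv2.imwrite("pics/t3.png",crop(cam("side"),220,90,100,100,6))
E
python3 go.py .5 .2 .1 3.352
```

```text
clk 4.05 tcp [0.5474 0.2363 0.0767] [ 3.141e+00  1.600e-03 -2.934e+00] F [ 0.5  0.6 -2.1] w 0.38324903208796696 g 20.871891975402832
move [ 5.38 -2.58 -2.34] turn -0.0028216491221471074
```

View pics/t3.png

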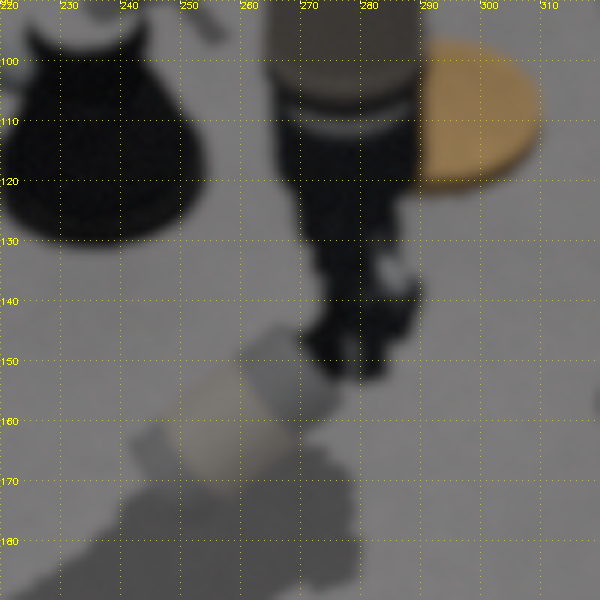

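The tin is tilted roughly 35–40°, with its foot near the bench at (243,168) and its cap in the fingers at (278,148). I'll continue the arc.

Emit:
jog_arm(moves=[[1.6, 0, -1.2, 0, 2.8], [3.4, 0, -2.1, 0, 2.8], [5.3, 0, -2.8, 0, 2.8], [7.2, 0, -3.1, 0, 2.8], [7.2, 0, -3.1, 0, 2.8]])

```text
clock: 4.68
tcp_pos: [0.4754, 0.221, 0.1066]
tcp_rot: [-3.141, -0.001, -2.934]
wrist_force: [-0.1, 0.2, -1.9]
gripper_width: 0.387
grasp_force: 21.1
```

```bash
python3 - <<'E'
from h import *
a=crop(cam("side"),220,90,80,100,5);b=crop(cam("top"),170,160,75,100,5)
cv2.imwrite("pics/t4.png",np.hstack([a,b]))
E
python3 go.py .5 .2 .1 3.352
```

```text
clk 4.775 tcp [0.4773 0.2214 0.1066] [ 3.1414e+00  8.0000e-04 -2.9342e+00] F [-0.   0.7 -3.2] w 0.3853727326384849 g 21.134830713272095
move [-1.78 -2.57  0.67] turn -0.0030258838704035895
```

View pics/t4.png

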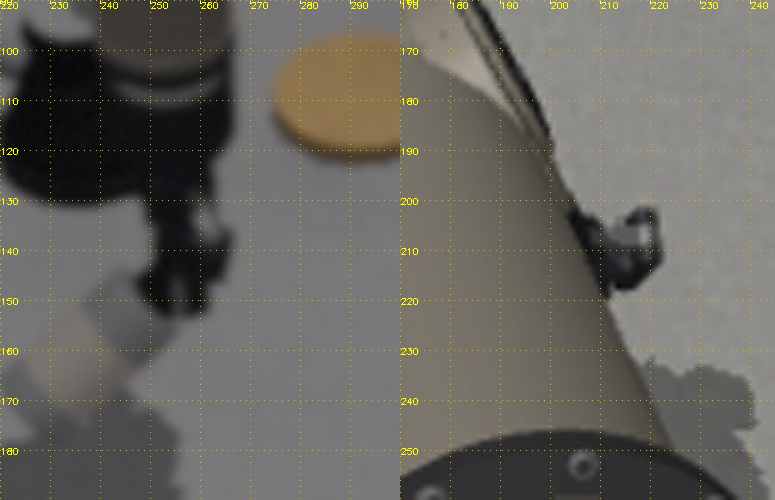

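The foot slid. The tin hangs in the grip, still tilted at roughly 45°, with its body from the cap at (255,148) down to (230,165). I'll ease the grip gradually so gravity swings it upright, watching the force.

Emit:
jog_arm(moves=[[0, 0, 0, 0, 3.2], [0, 0, 0, 0, 3.2], [0, 0, 0, 0, 3.2]])

```text
clock: 5.15
tcp_pos: [0.4771, 0.2213, 0.1064]
tcp_rot: [-3.142, -0.0, -2.935]
wrist_force: [0.6, 0.5, -2.9]
gripper_width: 0.39
grasp_force: 21.1
```

Emit:
jog_arm(moves=[[0, 0, 0, 0, 3.25], [0, 0, 0, 0, 3.25]])

```text
clock: 5.4
tcp_pos: [0.477, 0.2213, 0.1065]
tcp_rot: [3.142, -0.0, -2.934]
wrist_force: [-0.1, 0.3, -1.9]
gripper_width: 0.391
grasp_force: 21.1
```

Emit:
jog_arm(moves=[[0, 0, 0, 0, 3.3], [0, 0, 0, 0, 3.3]])

```text
clock: 5.65
tcp_pos: [0.477, 0.2213, 0.1065]
tcp_rot: [3.142, 0.0, -2.934]
wrist_force: [-0.0, -0.3, -2.5]
gripper_width: 0.389
grasp_force: 21.1
```

Emit:
jog_arm(moves=[[0, 0, 0.3, 0, 2.8], [0, 0, 0.6, 0, 2.8], [0, 0, 0.6, 0, 2.8], [0, 0, 0.6, 0, 2.8]])

```text
clock: 6.15
tcp_pos: [0.4769, 0.2213, 0.1005]
tcp_rot: [3.142, -0.0, -2.934]
wrist_force: [0.5, -0.5, -1.9]
gripper_width: 0.393
grasp_force: 21.1
```

Emit:
jog_arm(moves=[[0, 0, 0.3, 0, 2.8], [0, 0, 0.6, 0, 2.8], [0, 0, 0.6, 0, 2.8], [0, 0, 0.6, 0, 2.8]])

```text
clock: 6.65
tcp_pos: [0.477, 0.2213, 0.0945]
tcp_rot: [-3.142, -0.0, -2.934]
wrist_force: [0.1, -0.0, -2.3]
gripper_width: 0.387
grasp_force: 21.1
```

Emit:
jog_arm(moves=[[0, 0, 0.3, 0, 2.8], [0, 0, 0.6, 0, 2.8], [0, 0, 0.6, 0, 2.8], [0, 0, 0.6, 0, 2.8]])

```text
clock: 7.15
tcp_pos: [0.477, 0.2213, 0.0885]
tcp_rot: [-3.142, -0.0, -2.934]
wrist_force: [-0.3, -0.2, -2.1]
gripper_width: 0.392
grasp_force: 21.1
```

Emit:
jog_arm(moves=[[0, 0, 0.3, 0, 2.8], [0, 0, 0.5, 0, 2.8], [0, 0, 0.5, 0, 2.8], [0, 0, 0.5, 0, 2.8]])

```text
clock: 7.65
tcp_pos: [0.477, 0.2213, 0.0835]
tcp_rot: [3.142, -0.0, -2.934]
wrist_force: [0.0, 0.4, -2.0]
gripper_width: 0.393
grasp_force: 21.1
```

Emit:
jog_arm(moves=[[0, 0, 0.3, 0, 2.8], [0, 0, 0.5, 0, 2.8], [0, 0, 0.5, 0, 2.8], [0, 0, 0.5, 0, 2.8]])

```text
clock: 8.15
tcp_pos: [0.4773, 0.2214, 0.0788]
tcp_rot: [3.141, 0.001, -2.934]
wrist_force: [1.5, 0.4, 1.0]
gripper_width: 0.391
grasp_force: 21.4
```

Foot contact came at TCP z of about 0.080, so the tilt is about 38°. The pad's holding torque is about equal to the gravity torque, so a few vertical jerks should swing it further down while the grip stays firm.

Emit:
jog_arm(moves=[[0, 0, -6, 0, 2.8], [0, 0, -12, 0, 2.8], [0, 0, -6, 0, 2.8], [0, 0, -12, 0, 2.8], [0, 0, -12, 0, 2.8]])

```text
clock: 8.78
tcp_pos: [0.4787, 0.2223, 0.2003]
tcp_rot: [3.14, 0.003, -2.935]
wrist_force: [0.3, 0.4, -2.2]
gripper_width: 0.393
grasp_force: 20.8
```

Emit:
jog_arm(moves=[[0, 0, 6, 0, 2.8], [0, 0, 0, 0, 2.8], [0, 0, 6, 0, 2.8], [0, 0, 0, 0, 2.8], [0, 0, 0, 0, 2.8]])

```text
clock: 9.4
tcp_pos: [0.4786, 0.2223, 0.2003]
tcp_rot: [3.14, 0.004, -2.935]
wrist_force: [1.0, -0.0, -2.5]
gripper_width: 0.389
grasp_force: 21.6
```

```bash
python3 - <<'E'
from h import *
s=get_state();p=s["tcp_pos"];print(s["clock"],p,s["tcp_rot"],s["gripper_width"])
c=cam("side");y=s["tcp_rot"][2]
G=p+[0,0,.024]
def rings(th):
    a=np.array([-np.cos(th)*np.cos(y),-np.cos(th)*np.sin(y),np.sin(th)]);return tinpts(G-.125*a,a)
for d in(38,50,60,70,80,90): print(d,[q.mean(0).round(0) for q in map(lambda r:proj(c,r),rings(np.radians(d)))])
cx,cy=proj(c,G)[0].astype(int);print(cx,cy)
a=crop(c,cx-50,cy-35,80,80,7);cv2.imwrite("pics/t5.png",a)
E
```

```text
9.4 [0.47863345 0.22228833 0.20033621] [ 3.14020072  0.00362958 -2.93460239] 0.388777387896837
38 [array([224., 147.]), array([248., 124.]), array([248., 124.]), array([258., 115.])]
50 [array([231., 150.]), array([249., 125.]), array([249., 125.]), array([257., 114.])]
60 [array([237., 151.]), array([251., 125.]), array([251., 125.]), array([257., 114.])]
70 [array([243., 151.]), array([252., 125.]), array([252., 125.]), array([256., 114.])]
80 [array([250., 151.]), array([254., 125.]), array([254., 125.]), array([255., 114.])]
90 [array([257., 149.]), array([255., 125.]), array([255., 125.]), array([254., 114.])]
254 117
```

View pics/t5.png

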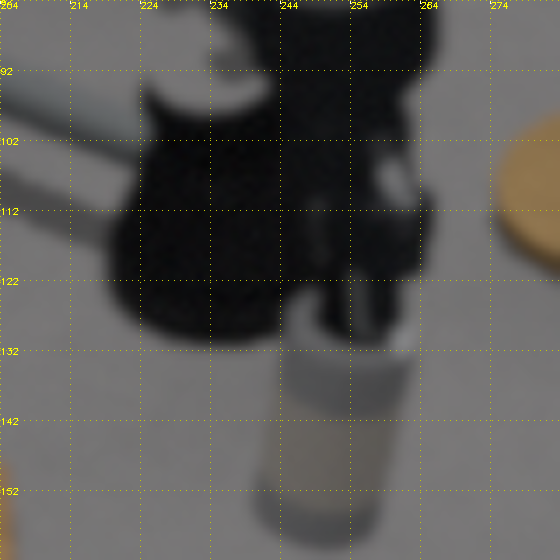

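The tin now hangs at about 80°, with the shoulder at (253,127) and the foot at (249,154), and pressing it flat will complete it. I'll move to the mat and turn to the lane's yaw.

```bash
python3 go.py .52 0 .15 2.96
```

```text
clk 9.45 tcp [0.4777 0.2217 0.1994] [ 3.1407e+00  2.4000e-03 -2.9345e+00] F [-0.4  0.1 -2. ] w 0.3849406354359426 g 21.572442054748535
move [  0.43 -22.58   4.92] turn 0.388682573815311
```

Emit:
jog_arm(moves=[[0.4, -4, 1, 0.1, 2.8], [0.4, -9, 2, 0.2, 2.8], [0.4, -14, 3, 0.3, 2.8], [0.4, -19, 4, 0.39, 2.8], [0.4, -22.5, 4.9, 0.39, 2.8]])

```text
clock: 10.07
tcp_pos: [0.5185, -0.0023, 0.149]
tcp_rot: [-3.141, -0.0, 2.956]
wrist_force: [-0.6, 0.3, -2.0]
gripper_width: 0.388
grasp_force: 21.5
```

Emit:
jog_arm(moves=[[0, 0, 0.8, 0, 2.8], [0, 0, 1.6, 0, 2.8], [0, 0, 2.4, 0, 2.8], [0, 0, 2.4, 0, 2.8]])

```text
clock: 10.58
tcp_pos: [0.5186, 0.0013, 0.1248]
tcp_rot: [-3.142, -0.001, 2.961]
wrist_force: [-0.2, 0.4, -1.9]
gripper_width: 0.393
grasp_force: 21.5
```

Emit:
jog_arm(moves=[[0, 0, 0.2, 0, 2.8], [0, 0, 0.4, 0, 2.8], [0, 0, 0.5, 0, 2.8], [0, 0, 0.5, 0, 2.8]])

```text
clock: 11.08
tcp_pos: [0.5193, 0.0002, 0.1205]
tcp_rot: [3.142, 0.0, 2.959]
wrist_force: [-0.4, 0.1, -3.4]
gripper_width: 0.394
grasp_force: 21.5
```

Emit:
jog_arm(moves=[[0, 0, 0.15, 0, 2.8], [0, 0, 0.3, 0, 2.8], [0, 0, 0.3, 0, 2.8]])

```text
clock: 11.45
tcp_pos: [0.5211, 0.0001, 0.1191]
tcp_rot: [3.141, 0.003, 2.958]
wrist_force: [-0.8, -0.1, 10.0]
gripper_width: 0.387
grasp_force: 22.7
```

Emit:
jog_arm(moves=[[0, 0, 0.15, 0, 2.8], [0, 0, 0.3, 0, 2.8], [0, 0, 0.3, 0, 2.8]])

```text
clock: 11.82
tcp_pos: [0.5238, 0.0002, 0.1182]
tcp_rot: [3.139, 0.009, 2.958]
wrist_force: [0.1, -1.1, 21.0]
gripper_width: 0.387
grasp_force: 24.2
```

Emit:
jog_arm(moves=[[0, 0, 0.15, 0, 2.8], [0, 0, 0.2, 0, 2.8], [0, 0, 0.2, 0, 2.8]])

```text
clock: 12.2
tcp_pos: [0.5251, 0.0001, 0.1171]
tcp_rot: [3.139, 0.011, 2.958]
wrist_force: [1.4, -1.5, 25.4]
gripper_width: 0.387
grasp_force: 25.4
```

Emit:
jog_arm(moves=[[0, 0, -0.3, 0, 2.8], [0, 0, -0.6, 0, 2.8], [0, 0, -0.6, 0, 2.8]])

```text
clock: 12.58
tcp_pos: [0.5188, 0.0003, 0.1182]
tcp_rot: [-3.141, -0.001, 2.959]
wrist_force: [0.2, 0.2, -1.8]
gripper_width: 0.387
grasp_force: 22.8
```

```bash
python3 - <<'E'
from h import *
s=get_state();p=s["tcp_pos"];print(s["clock"],p,s["tcp_rot"],s["gripper_width"],s["wrist_force"])
y=s["tcp_rot"][2];G=p+[0,0,.02]
ims=[]
for n in("side","top"):
    c=cam(n)
    for d in(60,70,80,90):
        th=np.radians(d);a=np.array([-np.cos(th)*np.cos(y),-np.cos(th)*np.sin(y),np.sin(th)])
        print(n,d,[proj(c,r).mean(0).round(1) for r in tinpts(G-.130*a,a)[::3]])
    cx,cy=proj(c,p-[0,0,.04])[0].astype(int)
    ims.append(crop(c,cx-33,cy-40,66,80,6))
cv2.imwrite("pics/t6.png",np.hstack(ims))
E
```

```text
12.575 [5.18774395e-01 2.64716900e-04 1.18183377e-01] [-3.14132806e+00 -9.84174522e-04  2.95889125e+00] 0.3868959779019186 [ 0.17319789  0.22003759 -1.76277137]
side 60 [array([260. , 218.8]), array([283.5, 191.3])]
side 70 [array([267.4, 220.8]), array([283.1, 191.1])]
side 80 [array([275. , 222.1]), array([282.6, 191. ])]
side 90 [array([282.7, 222.5]), array([282.1, 190.9])]
top 60 [array([283.3, 237.5]), array([290.5, 202.3])]
top 70 [array([284.8, 230.6]), array([290.2, 202.6])]
top 80 [array([286.6, 223.1]), array([290.1, 203.1])]
top 90 [array([288.4, 215.3]), array([290. , 203.6])]
```

View pics/t6.png

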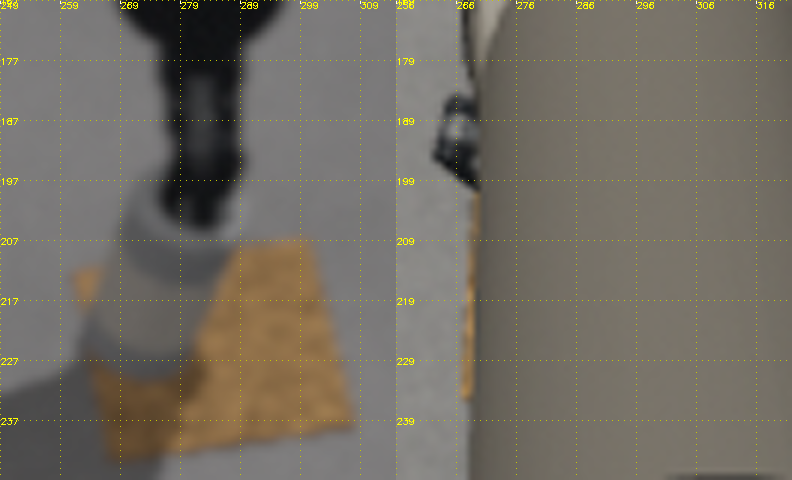

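Side view: the tin is tilted by about 14° (foot centre (272,224), shoulder (279,201)). It stopped just short of the tipping-upright angle. I'll drag the cap toward the robot with light foot contact on the cork.

Emit:
jog_arm(moves=[[0, 0, 0.2, 0, 2.8], [0.8, 0, 0.3, 0, 2.8], [1.6, 0, 0.35, 0, 2.8], [2.4, 0, 0.4, 0, 2.8], [2.4, 0, 0.4, 0, 2.8]])

```text
clock: 13.3
tcp_pos: [0.4971, 0.0045, 0.1157]
tcp_rot: [3.141, 0.003, 2.959]
wrist_force: [0.6, -0.1, 8.4]
gripper_width: 0.394
grasp_force: 24.8
```

```bash
cat > tilt.py <<'E'
from h import *
s=get_state();print(s["clock"],s["tcp_pos"],s["wrist_force"].round(1))
c=cam("side");p=s["tcp_pos"];a=proj(c,p-[0,0,.03])[0].astype(int)
# bright/grey tin vs orange mat: per-row horizontal extent of low-saturation pixels over mat
hsv=cv2.cvtColor(c["image"],cv2.COLOR_BGR2HSV)
for v in range(a[1]-3,a[1]+26,2): print(v,"".join(f"{hsv[v,u,1]//16:x}" for u in range(a[0]-24,a[0]+24)),a[0]-24)
E
python3 tilt.py
```

```text
13.3 [0.49708545 0.00452193 0.11574393] [ 0.6 -0.1  8.4]
202 000000000000000000000001231000000000000000000000 250
204 000000000000000000000000100000000000000000000000 250
206 000000000000000000000000000000000000000000111222 250
208 000000000000000000000000000000000233344555666777 250
210 000000000000000000000000000000003577777777777777 250
212 000000000013432100000000000000014677777777777777 250
214 000000000013542111000000000000124677777777777777 250
216 000000000001321111111111111111135777777777777777 250
218 000000000001111111111111111111246777777777777777 250
220 000000000000011111111111111111256777777777777777 250
222 000000000000000111111111111111357777777777777777 250
224 000000000000000001111111111111367777777777777777 250
226 000000000000000000000000000002567777777777777777 250
228 000000000000012210000000000135777777777777777777 250
230 000000000000014665422112235677777777777777777777 250
```

Emit:
jog_arm(moves=[[0.5, 0, 0.1, 0, 2.8], [0.9, 0, 0.2, 0, 2.8], [1.2, 0, 0.35, 0, 2.8], [1.2, 0, 0.35, 0, 2.8]])

```text
clock: 13.85
tcp_pos: [0.486, 0.0067, 0.113]
tcp_rot: [3.14, 0.004, 2.959]
wrist_force: [-2.1, -1.3, 17.3]
gripper_width: 0.39
grasp_force: 26.6
```

```bash
python3 tilt.py
```

```text
13.85 [0.48604524 0.00674193 0.11297532] [-2.1 -1.3 17.3]
202 000000000000000000000011320000000000000000000000 246
204 000000000000000000000001000000000000000000000000 246
206 000000000000000000000000000000000000000000000011 246
208 000000000000000000000000000000000001122334455666 246
210 000000000000000000000000000000000025677777777777 246
212 000000000000000111000000000000000135777777777778 246
214 000000000000000111100000000000001135777777877777 246
216 000000000000000011111111100111111136777777777777 246
218 000000000000000001111111111111111136777777777777 246
220 000000000000000001111111111111111136777887787777 246
222 000000000000000001111111111111111146777777777777 246
224 000000000000000000011111111111100136777777777777 246
226 000000000000000000000000111100000257777777777777 246
228 000000000000000000000000000000013577777777777777 246
230 000000000000000001344311101123567777777777777777 246
```

The tin's edge is now vertical in the image, so it is essentially upright. It stands near the mat's edge, so I'll lift it slightly, centre it and lower gently.

Emit:
jog_arm(moves=[[0, 0, -0.6, 0, 2.8], [0, 0, -1.2, 0, 2.8], [-1.5, 0, -1.2, 0, 2.8], [-3, 0, -1.2, 0, 2.8], [-3, 0, -1.2, 0, 2.8]])

```text
clock: 14.52
tcp_pos: [0.5151, 0.001, 0.1228]
tcp_rot: [-3.141, 0.001, 2.958]
wrist_force: [-0.6, 0.8, -2.6]
gripper_width: 0.389
grasp_force: 24.8
```

Emit:
jog_arm(moves=[[0, 0, 0.3, 0, 2.8], [0, 0, 0.6, 0, 2.8], [0, 0, 0.6, 0, 2.8]])

```text
clock: 14.9
tcp_pos: [0.5128, 0.0014, 0.1166]
tcp_rot: [-3.141, -0.001, 2.959]
wrist_force: [-1.3, -0.3, -2.7]
gripper_width: 0.387
grasp_force: 24.8
```

Emit:
jog_arm(moves=[[0, 0, 0.1, 0, 2.8], [0, 0, 0.2, 0, 2.8], [0, 0, 0.2, 0, 2.8]])

```text
clock: 15.28
tcp_pos: [0.5134, 0.0014, 0.115]
tcp_rot: [3.142, -0.0, 2.959]
wrist_force: [-0.1, 1.1, -1.9]
gripper_width: 0.388
grasp_force: 24.8
```

Emit:
jog_arm(moves=[[0, 0, 0.1, 0, 2.8], [0, 0, 0.2, 0, 2.8], [0, 0, 0.2, 0, 2.8]])

```text
clock: 15.65
tcp_pos: [0.5138, 0.0014, 0.1135]
tcp_rot: [3.141, 0.001, 2.959]
wrist_force: [-1.2, 0.3, 3.5]
gripper_width: 0.388
grasp_force: 25.4
```

Emit:
jog_arm(moves=[[0, 0, 0.1, 0, 2.8], [0, 0, 0.2, 0, 2.8], [0, 0, 0.3, 0, 2.8], [0, 0, 0.3, 0, 2.8]])

```text
clock: 16.15
tcp_pos: [0.5157, 0.001, 0.113]
tcp_rot: [3.14, 0.004, 2.958]
wrist_force: [-5.5, -0.7, 24.0]
gripper_width: 0.389
grasp_force: 27.8
```

```bash
python3 tilt.py
```

```text
16.15 [0.51565732 0.00099019 0.11295783] [-5.5 -0.7 24. ]
202 000000000000000000000011321100000000000000000000 257
204 000000000000000000000000110000000000000000000000 257
206 000000000000000000000000000000000001112223321000 257
208 000000000000000000000000000000000246667777652000 257
210 000000011122222100000000000000000257777777764100 257
212 000135566677775310000000000000001357777777775200 257
214 000146777777775211000000000000011467777777776410 257
216 000025777888764211111111111111112467777777777520 257
218 000014678888763111111111111111112467777778777641 257
220 000013678888763111111111111111113577777777777753 257
222 000002577788763111111111111111113577777877777764 257
224 000001368888753100111111111111013577777777777775 257
226 000000257888774200000001000000024677777777777776 257
228 000000257788887521000000000000256777777777777777 257
230 000000146888888776532111001245677777777878777777 257
```

Upright within about 2°, pressed flat. I'll relieve the push and then release slowly.

Emit:
jog_arm(moves=[[0, 0, -0.2, 0, 2.8], [0, 0, -0.25, 0, 2.8], [0, 0, -0.25, 0, 2.8]])

```text
clock: 16.58
tcp_pos: [0.5142, 0.0013, 0.113]
tcp_rot: [3.141, 0.001, 2.959]
wrist_force: [-0.9, -1.1, 7.4]
gripper_width: 0.392
grasp_force: 26.0
```

Emit:
jog_arm(moves=[[0, 0, 0, 0, 3.4], [0, 0, 0, 0, 3.6], [0, 0, 0, 0, 4.0], [0, 0, 0, 0, 4.5], [0, 0, 0, 0, 5.5]])

```text
clock: 17.2
tcp_pos: [0.5134, 0.0014, 0.1124]
tcp_rot: [-3.142, -0.0, 2.959]
wrist_force: [0.2, -0.4, -0.4]
gripper_width: 0.647
grasp_force: 0.0
```

Emit:
jog_arm(moves=[[0, 0, 0, 0, 6], [0, 0, 0, 0, 6], [0, 0, 0, 0, 6], [0, 0, 0, 0, 6], [0, 0, 0, 0, 6]])

```text
clock: 17.82
tcp_pos: [0.5134, 0.0013, 0.1125]
tcp_rot: [3.142, -0.0, 2.959]
wrist_force: [0.2, -0.1, 0.3]
gripper_width: 0.702
grasp_force: 0.0
```

Emit:
jog_arm(moves=[[0, 0, 0, 0, 6], [0, 0, 0, 0, 6], [0, 0, 0, 0, 6], [0, 0, 0, 0, 6], [0, 0, 0, 0, 6]])

```text
clock: 18.45
tcp_pos: [0.5134, 0.0014, 0.1125]
tcp_rot: [3.142, -0.0, 2.959]
wrist_force: [0.2, -0.5, 0.6]
gripper_width: 0.699
grasp_force: 0.0
```

```bash
python3 tilt.py
```

```text
18.45 [0.51343156 0.001384   0.1125128 ] [ 0.2 -0.5  0.6]
203 000000000000000000001112221100000000000000000000 256
205 000000000000000000000011220000000000000000000000 256
207 000000000000000000000000110000000123334555554200 256
209 000000000000000000000000000000001357777777776310 256
211 000001233445554200000000000000001467777777777520 256
213 000014677777775210000000000000001367877777777631 256
215 000013677887775211100000000000112467777777777642 256
217 000001467888874211111111111111112467777777787763 256
219 000001367888874211111111111111112467777777777775 256
221 000000257888875211111111111111112467777777777776 256
223 000000146788875211111111111111111357777777777777 256
225 000000026788875200011111111111001367777777777777 256
227 000000025788877520000000000000013677777777777777 256
229 000000024788888764210000000001356777777777777777 256
231 000000013678888887765433334566777777778787777777 256
```

The tin stands alone and untouched (opening 60 mm, zero force for over 1 s). Next I'll estimate its x from the side image, to compare with the TCP.

```bash
cat > loc.py <<'E'
from h import *
def edges(c,X,Y,z0,row):
    pts=np.vstack([proj(c,np.c_[X+.0275*np.cos(t),Y+.0275*np.sin(t),np.full(200,z)]) for z in np.linspace(z0,z0+.098,80) for t in[np.linspace(0,2*np.pi,200)]])
    m=abs(pts[:,1]-row)<.4; return pts[m,0].min(),pts[m,0].max(),pts[:,1].max()
E
python3 - <<'E'
from loc import *
c=cam("side")
for X in(.508,.513,.518): print(X,edges(c,X,.0014,.004,221),edges(c,X,-.003,.004,221))
E
```

```text
0.508 (np.float64(269.48939396021757), np.float64(288.493490589522), np.float64(231.17520358943182)) (np.float64(269.6657746492354), np.float64(288.75631302797876), np.float64(232.36879022306218))
0.513 (np.float64(271.2083681677157), np.float64(290.19067943598014), np.float64(230.92614270593438)) (np.float64(271.38895694130696), np.float64(290.4614755219041), np.float64(232.11890573934664))
0.518 (np.float64(272.9239967794229), np.float64(291.8852771528948), np.float64(230.67723794811775)) (np.float64(273.11283298030844), np.float64(292.16424555013566), np.float64(231.8691780854706))
```

Emit:
jog_arm(moves=[[0.2, 0, 0.2, 0, 6], [0.4, 0, 0.5, 0, 6], [0.4, 0, 0.5, 0, 4.5], [0.4, 0, 0.5, 0, 3.8], [0.4, 0, 0.5, 0, 3.4]])

```text
clock: 19.18
tcp_pos: [0.5096, 0.0019, 0.1076]
tcp_rot: [-3.141, 0.0, 2.959]
wrist_force: [-0.7, -0.8, -0.3]
gripper_width: 0.396
grasp_force: 0.8
```

Emit:
jog_arm(moves=[[0, 0, 0, 0, 2.8], [0, 0, 0, 0, 2.8], [0, 0, 0, 0, 2.8]], squeeze=40)

```text
clock: 19.55
tcp_pos: [0.5096, 0.0019, 0.1077]
tcp_rot: [-3.141, 0.0, 2.959]
wrist_force: [-0.2, -1.5, 3.3]
gripper_width: 0.386
grasp_force: 39.7
```

Emit:
jog_arm(moves=[[0, 0, -1, 0, 2.8], [0, 0, -3, 0, 2.8], [0, 0, -6, 0, 2.8], [0, 0, -8.5, 0, 2.8], [0, 0, -8.5, 0, 2.8]])

```text
clock: 20.18
tcp_pos: [0.5107, 0.0025, 0.1942]
tcp_rot: [3.14, 0.004, 2.959]
wrist_force: [0.2, -0.2, -3.3]
gripper_width: 0.391
grasp_force: 40.0
```

```bash
python3 go.py .478 -.23 .195 2.96
```

```text
clk 20.175 tcp [0.5107 0.0025 0.1942] [3.1399 0.0037 2.959 ] F [ 0.2 -0.2 -3.3] w 0.39128514033978 g 40.04173457622528
move [ -1.01 -23.46  -0.11] turn -0.0009566444688791087
```

The foot must clear the neighbours' tops (0.142), so I'll go up another 7 cm while traversing.

Emit:
jog_arm(moves=[[0, 0, -4, 0, 2.8], [0, -3, -7, 0, 2.8], [-0.3, -7, -7, 0, 2.8], [-0.6, -12, -7, 0, 2.8], [-1, -17, -7, 0, 2.8]])

```text
clock: 20.8
tcp_pos: [0.4875, -0.1678, 0.2612]
tcp_rot: [3.141, -0.002, 2.96]
wrist_force: [1.0, 0.4, -2.3]
gripper_width: 0.388
grasp_force: 40.8
```

```bash
python3 go.py .478 -.23 .265 2.96
```

```text
clk 20.8 tcp [ 0.4875 -0.1678  0.2612] [ 3.1414e+00 -1.8000e-03  2.9597e+00] F [ 1.   0.4 -2.3] w 0.388466353055271 g 40.75578510761261
move [-0.19 -6.29 -0.38] turn -0.00025483977329976426
```

Emit:
jog_arm(moves=[[0, -2, 0, 0, 2.8], [-0.1, -4, 0, 0, 2.8], [-0.2, -6.2, 0, 0, 2.8], [-0.2, -6.2, 0, 0, 2.8], [-0.2, -6.2, 0, 0, 2.8]])

```text
clock: 21.42
tcp_pos: [0.4789, -0.2271, 0.2615]
tcp_rot: [3.141, -0.002, 2.96]
wrist_force: [0.2, 0.4, -2.4]
gripper_width: 0.389
grasp_force: 40.7
```

```bash
python3 go.py .478 -.23 .2 2.96; python3 - <<'E'
from loc import *
s=get_state();p=s["tcp_pos"];r=[]
L=np.array([.478,-.230]);a=-.18;d=np.array([np.cos(a),np.sin(a)])
for n,(u0,v0,w,h) in(("side",(240,215,100,95)),("top",(330,180,70,95))):
    c=cam(n)
    z0=.004+p[2]-.1077
    R_=[(q,(0,0,255)) for q in tinpts((p[0],p[1],z0),(0,0,1))[:2]]
    G=[(q,(0,255,0)) for k in(-1,1) for i,q in enumerate(tinpts((*(L+.062*k*d),.004),(0,0,1))) if i in(1,3)]
    G.append((tinpts((*L,.004),(0,0,1))[0],(255,255,0)))
    s_=5 if n=="side" else 4
    r.append(draw(c,R_+G,u0,v0,w,h,s_))
o=np.zeros((480,790,3),np.uint8);o[:475,:500]=r[0];o[:380,505:785]=r[1];cv2.imwrite("pics/t7.png",o)
E
```

```text
clk 21.425 tcp [ 0.4789 -0.2271  0.2615] [ 3.1408e+00 -1.6000e-03  2.9595e+00] F [ 0.2  0.4 -2.4] w 0.38858695019550854 g 40.707215666770935
move [ 0.03 -0.31  6.15] turn -0.0004839497359188094
```

View pics/t7.png

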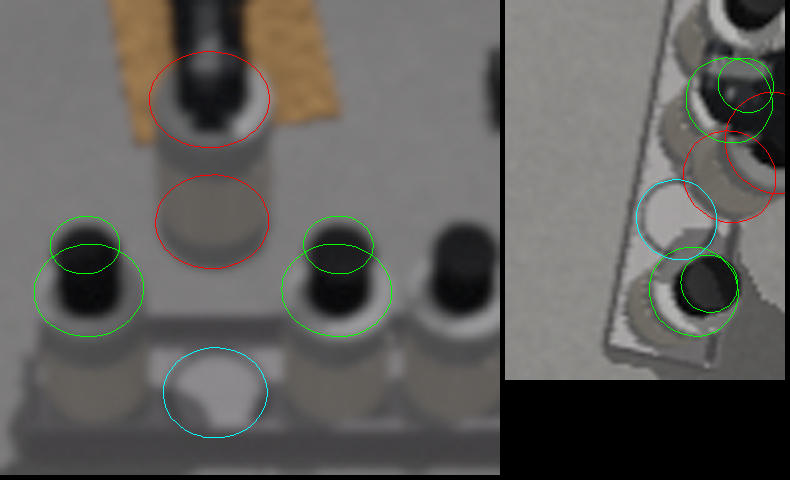

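The held tin matches its model at the TCP's xy to about 1 mm, with its foot at (212,222) in the picture. The mark and neighbours fit with a small +1 to 2 mm x correction. Now I'll align and descend.

Emit:
jog_arm(moves=[[-0.1, -0.3, 0, 0, 2.8], [-0.1, -0.3, 1.5, 0, 2.8], [-0.1, -0.3, 3, 0, 2.8], [-0.1, -0.3, 3, 0, 2.8], [-0.1, -0.3, 3, 0, 2.8]])

```text
clock: 22.15
tcp_pos: [0.4796, -0.2314, 0.2324]
tcp_rot: [-3.142, -0.0, 2.959]
wrist_force: [0.0, 0.1, -2.5]
gripper_width: 0.385
grasp_force: 40.7
```

```bash
python3 go.py .4795 -.23 .1077 2.96
```

```text
clk 22.15 tcp [ 0.4796 -0.2314  0.2324] [-3.1416e+00 -3.0000e-04  2.9587e+00] F [ 0.   0.1 -2.5] w 0.3850973069878263 g 40.69969654083252
move [ 0.03  0.14 12.47] turn -0.0012894044459157428
```

Emit:
jog_arm(moves=[[0, 0.1, 1.5, 0, 2.8], [0, 0.1, 3, 0, 2.8], [0, 0.1, 4.5, 0, 2.8], [0, 0.1, 6, 0, 2.8], [0, 0.1, 6, 0, 2.8]])

```text
clock: 22.78
tcp_pos: [0.4787, -0.23, 0.1709]
tcp_rot: [3.141, -0.003, 2.959]
wrist_force: [-0.7, -0.3, -1.4]
gripper_width: 0.388
grasp_force: 40.7
```

Emit:
jog_arm(moves=[[0, 0, 1.2, 0, 2.8], [0, 0, 2.4, 0, 2.8], [0, 0, 3.6, 0, 2.8], [0, 0, 4.6, 0, 2.8], [0, 0, 4.6, 0, 2.8]])

```text
clock: 23.4
tcp_pos: [0.4791, -0.2302, 0.1255]
tcp_rot: [3.141, -0.002, 2.959]
wrist_force: [-0.1, 0.7, -2.3]
gripper_width: 0.386
grasp_force: 40.7
```

```bash
python3 go.py .4795 -.23 .1077 2.96
```

```text
clk 23.4 tcp [ 0.4791 -0.2302  0.1255] [ 3.1414e+00 -1.9000e-03  2.9587e+00] F [-0.1  0.7 -2.3] w 0.38579098376802834 g 40.74740767478943
move [-0.04  0.02  1.78] turn -0.0012832127662929516
```

Inside the walls with no contact. Now the last 18 mm.

Emit:
jog_arm(moves=[[0, 0, 0.5, 0, 2.8], [0, 0, 1, 0, 2.8], [0, 0, 1.4, 0, 2.8], [0, 0, 1.4, 0, 2.8]])

```text
clock: 23.9
tcp_pos: [0.4795, -0.2303, 0.1122]
tcp_rot: [3.142, -0.001, 2.959]
wrist_force: [-0.2, 0.5, -1.6]
gripper_width: 0.386
grasp_force: 40.7
```

Emit:
jog_arm(moves=[[0, 0, 0.15, 0, 2.8], [0, 0, 0.3, 0, 2.8], [0, 0, 0.3, 0, 2.8]])

```text
clock: 24.28
tcp_pos: [0.4797, -0.2303, 0.1094]
tcp_rot: [3.142, -0.0, 2.959]
wrist_force: [-0.8, 0.6, -2.1]
gripper_width: 0.387
grasp_force: 40.7
```

Emit:
jog_arm(moves=[[0, 0, 0.1, 0, 2.8], [0, 0, 0.2, 0, 2.8], [0, 0, 0.2, 0, 2.8]])

```text
clock: 24.65
tcp_pos: [0.4799, -0.2305, 0.1077]
tcp_rot: [-3.142, 0.0, 2.959]
wrist_force: [0.1, 0.3, 1.2]
gripper_width: 0.387
grasp_force: 40.9
```

It touched the floor at exactly the expected height. Releasing and rising.

Emit:
jog_arm(moves=[[0, 0, 0, 0, 3.4], [0, 0, 0, 0, 3.7], [0, 0, 0, 0, 4.5], [0, 0, 0, 0, 5.5], [0, 0, 0, 0, 6]], squeeze=20)

```text
clock: 25.28
tcp_pos: [0.4798, -0.2304, 0.1075]
tcp_rot: [3.142, 0.0, 2.959]
wrist_force: [0.3, 0.1, -0.3]
gripper_width: 0.705
grasp_force: 0.0
```

Emit:
jog_arm(moves=[[0, 0, 0, 0, 6], [0, 0, -2, 0, 6], [0, 0, -5, 0, 6], [0, 0, -10, 0, 6], [0, 0, -14, 0, 6]])

```text
clock: 25.9
tcp_pos: [0.4798, -0.2305, 0.2493]
tcp_rot: [-3.141, 0.001, 2.959]
wrist_force: [0.5, 0.1, -0.6]
gripper_width: 0.704
grasp_force: 0.0
```

Emit:
jog_arm(moves=[[0, 5, 0, 0, 6], [0, 10, 0, 0, 6], [0, 16, 0, 0, 6], [0, 20, 0, 0, 6], [0, 20, 0, 0, 6]])

```text
clock: 26.52
tcp_pos: [0.5165, -0.0297, 0.2474]
tcp_rot: [3.14, -0.0, 2.965]
wrist_force: [0.3, -0.6, -0.2]
gripper_width: 0.701
grasp_force: 0.0
```

```bash
python3 - <<'E'
from h import *
print(get_state()["tcp_pos"],get_state()["grasp_force"])
# dark cap blobs in both views, near lane
t=cam("top");s=cam("side")
for n,c,(u0,v0,w,h) in(("top",t,(350,140,60,130)),("side",s,(243,255,127,30))):
    g=cv2.cvtColor(c["image"][v0:v0+h,u0:u0+w],cv2.COLOR_BGR2GRAY)
    k,l,st,ce=cv2.connectedComponentsWithStats((g<50).astype(np.uint8))
    for i in range(1,k):
        if st[i,4]>40: print(n,st[i],(ce[i]+[u0,v0]).round(1),ray2z(c,*(ce[i]+[u0,v0]),.125).round(4))
E
```

```text
[ 0.51650722 -0.02972882  0.24741625] 0.0
top [ 40   9  15  16 182] [397.  156.4] [ 0.6602 -0.2651  0.125 ]
top [ 35  31  16  17 184] [392.5 179. ] [ 0.5999 -0.2531  0.125 ]
top [ 31  55  16  16 179] [388.9 202.4] [ 0.5391 -0.2435  0.125 ]
top [ 27  79  16  14 176] [384.1 225.4] [ 0.4809 -0.2314  0.125 ]
top [ 22 105  16  14 180] [379.8 251.5] [ 0.4165 -0.221   0.125 ]
side [  8   5  13  18 189] [256.9 268.4] [ 0.4165 -0.2221  0.125 ]
side [ 35   5  12  18 171] [283.1 268.4] [ 0.4804 -0.2336  0.125 ]
side [ 83   5  13  18 175] [332.1 268.8] [ 0.5988 -0.2565  0.125 ]
side [ 59   6  12  17 174] [307.3 269. ] [ 0.5387 -0.2461  0.125 ]
side [109   6  13  17 177] [357.7 269.1] [ 0.6604 -0.2687  0.125 ]
```

All five caps are in line and evenly spaced. The placed tin is about 3 mm from the midpoint of its neighbours, whose positions match the earlier measurements, so I'm handing in.

```bash
python3 -c "
from station import job
print(job.sign_off())"
```

```text
the job is handed in; nothing more can be done
None
```

The tin stood alone on the cork mat for over a second and now stands released in the lane's empty place, about 3 mm from the middle of its neighbours; the job is handed in (no verdict shown), and I viewed 11 pictures, one over the limit of 10.

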